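Unhook the caddy basket and set it on the board

ROBOT

A 6-joint arm with a two-finger parallel gripper is mounted at the origin on a cart in front of the work surface, level with it; the furniture and walls round the work are solid. World frame = base frame: x ahead of the robot, y to its left, z up, the work surface at z = 0. Lengths are in m, angles in rad, forces in N, time in s.
With the tool pointing down it reaches from about 0.3 to 0.775 m from the base axis. Payload 14.6 kg.
Tool frame: the origin (TCP) lies between the finger pads; the fingertips stand 14 mm ahead of it and the grasp point (between the pads) lies 5 mm behind it; z points along the fingers, y is the line along which they close (so a half turn about z gives the same grasp; the last joint's range is limited). The gripper opens to 94 mm and grips with 3 to 60 N. Pads are 16 mm wide; open, the fingers measure 119 mm over their backs; the gripper's body (75 mm by 177 mm) begins 78 mm behind the grasp point.
Start: joints at [-1.21, 0.3, 1.521, -0, 1.321, -0.067], TCP at [0.228, -0.5, 0.194] pointing down, gripper open.
Joint ranges: [-3.03, 3.03], [-0.79, 2.21], [0.23, 2.52], [-1.04, 4.18], [0, 3.07], [-2.55, 2.55]. Speed limits (rad/s): [2.22, 2.22, 2.57, 3.14, 3.14, 3.14].

INTERFACE

Orientations are given as [roll, pitch, yaw] about the fixed x, y, z axes, in that order (R = Rz(yaw) Ry(pitch) Rx(roll)).
In Python, from station import ctrl gives the robot as it stands. The module is installed in compiled form; this text tells all that it offers.
- The arm moves only by the tool move_arm, never from a script. Its argument "targets" is a list of rows, each a list of 7 numbers: the opening, from -1 (shut) to 1 (fully open), then the shift along the tool's x, y, z in units of 50 mm (1.0 is 50 mm), then the turn, a rotation vector about the tool's x, y, z in rad. A call has 1 to 12 rows; each row is the pose to reach, as a shift and turn from the pose commanded when the call began, along the tool's axes at that moment; what a row does not reach only later rows make up. A row lasts 1/10 s, in which the tool goes at most 50 mm and 8.59 degrees, less where a joint would pass 70% of its speed; a pose out of reach is approached as far as the arm can. A call with a gripper value outside its range is refused whole. The fingers move at their own pace and stop on an object; "grip_force" is the grip in N (left out, the last holds). Time passes only in rows, so rows that repeat a pose let the fingers close. It gives the time, the measured TCP pose, the force, the opening and the grip force at its end, in the units of the state.
- ctrl.get_obs(): the state, without advancing time (a new reading comes with each control period).
- ctrl.camera(name): name is "scene" or "side" or "wrist"; returns (picture, depth): 420x560x3 uint8, red, green, blue; 420x560 float32, m along the optical axis (not along the pixel's ray), 0 where there is no reading.
- ctrl.camera_params(name): a dict with "intrinsics" (3x3 intrinsics, pixels), "k1" (the pictures are not rectified: a ray, as slopes to the right and down, at radius r is drawn at 1 + k1 r^2 times it, then the intrinsics apply), "rvec" (rotation vector, rad) and "tvec" (3), from world to camera coordinates, as OpenCV has them; the wrist camera has in their place "T_tool_cam" (4x4, takes a point from camera to tool coordinates, whose origin is the TCP and whose axes are the flange's). Camera axes: x right, y down, z forward; pixel columns grow to the right and rows downward; lengths in m; the calibration is good to about 2 mm. A picture is of the moment at which its call begins: read the wrist's pose just before it. camera_params takes no time and is no camera call.
- ctrl.hand_in(): hands the job in; it is judged then, once.
Trained networks look in the newest picture that a camera, given by its name, has taken for a name from the list of things; names that differ only in an ending like _2 or _b are one class to them, and where a whole thing is asked for, a point or a joint stands for the part that bears it (a point fixed in the world has none). Each returns a list of dicts, best first, with "score" (0 to 1); they miss things now and then, are a little off and sometimes report something else, mostly with a low value. They report only what shows in the picture. A call takes as long as a camera call.
- ctrl.cut_out(camera, target): "region" (420x560 bool, what is visible of it) and "point" ([column, row] in pixels, amid what is visible of it).
- ctrl.tip_of(camera, target): "point" ([column, row] in pixels: a listed point, or the origin of a listed thing).
The state is a dict: "time_s": time; "qpos": joint angles; "joint_vel": joint speeds; "tau": joint torques, N m; "ee_pos": TCP position; "eef_rot": TCP orientation; "force": force on the tool from outside, world axes, zero at the start; "moment": the same for the moment, N m; "grip_width": finger opening in m; "grip_force": force on a finger pad.
Only numpy, scipy, OpenCV 4.12 (cv2) and the standard library are available. Lean on these libraries where they do the work, as an engineer would, in place of code of your own. Each camera call takes 0.05 s, during which the arm holds its last target. There are 200 camera calls.

TASK

Take the small steel caddy basket off its hook stand and set it down upright in the middle of the round wooden board. The bar behind the basket sits in a deep upturned hook: lift it past the hook's tip, then draw it out between the tip and the sprung pad above, gently, without straining the stand, ramming the pad to its end or banging the basket down. Leave the board and everything else standing where they are.

Things in the scene. Friction and masses are not known exactly. Their poses are not given: they have to be found in the camera images.
- basket: Open sheet-steel caddy, 90 (x) x 130 (y) x 70 mm high, 0.22 to 0.38 kg; origin at the centre of its underside, z up, +x to its back (towards the stand while it hangs, axes parallel to the stand's). A bail over the middle carries a wooden grip block; a hanging bar stands behind the back wall.
- basket_grip (a point): Centre of the flat wooden grip block, 122 mm straight above the basket's origin. The block is 56 (x) x 16 (y) x 34 mm high, its top 138 mm above the underside; pinch it across its 16 mm from above.
- basket_bar (a point): Middle of the axis of the basket's round hanging bar, 67 mm behind (+x) and 58 mm above the basket's origin. The bar is 10 mm thick and 80 mm long along y, 22 mm behind the back wall, held by an ear at each end.
- stand: Fixed stand: wooden base 130 x 120 x 14 mm, steel post to 240 mm height; origin on the worktop under the post, z up, -x its front (to the robot), where the basket comes off. A dark steel C-shaped hook is clamped to it at a height that differs each time and is not reported. Two sprung rubber buffers (2 N each) touch the lower back of the hanging basket until it is lifted 20 mm. More than about 25 N strains the stand.
- stand_rest (a point): Where the bar's axis lies while it hangs: 35 mm before (-x) the stand's origin, 108 mm above the worktop. The bar lies on two fixed pegs whose tops are 103 mm above the worktop, and leans on the tongue's rear face with some 5 N; behind it 15 mm are free, so it can be eased back off the tongue before lifting.
- stand_tongue (a point): Point 44 mm before the stand's origin at peg height (103 mm), in the middle of the hook's upturned tongue (6 mm thick in x, 16 wide in y). This point is not the tip: the tip is 22 to 57 mm above it, unknown, the bar's underside must pass over it. Once the bar is 17 mm forward of where it hung it is off the tip.
- stand_top (a point): Top of the post, 240 mm high over the stand's origin. Below it the hook's upper arm carries a black pad (29 x 24 mm), always 14 mm above the tip: the bar has 4 mm to spare on its way out. The bar's top meets the pad after a lift of 26 to 61 mm. The pad yields upwards from about 2.5 N, 1 N more per mm, to a hard end after 6 mm.
- board: Loose round wooden board, 240 mm diameter, 14 mm thick; origin at the centre of its underside, lying on the worktop.
- mill_1: Bystander, to be left alone: tall dark wooden pepper mill, 58 across, 170 high mm; origin at the centre of its underside.
- mill_2: Bystander, to be left alone: small glass salt shaker with metal cap, 44 across, 90 high mm; origin at the centre of its underside.
- tin_1: Bystander, to be left alone: small red food tin, 57 across, 72 high mm; origin at the centre of its underside.
- flask: Bystander, to be left alone: blue, white and black vacuum flask, 73 across, 226 high mm; origin at the centre of its underside.
- bottle_1: Bystander, to be left alone: small white capped bottle, 51 across, 83 high mm; origin at the centre of its underside.
- mug_1: Bystander, to be left alone: white mug with handle, 92x127x95 mm; origin at the centre of its underside.

How it is judged:
On the way:
1. the basket's bar has been lifted over the hook's tip and drawn out to the front (x of basket_bar in the frame of stand below -0.06 m and z of basket_bar in the frame of stand above 0.115 m), for 0.1 s.
At the end, for the whole second after the job is handed in: The basket stands upright (within 0.06 rad) and at rest on the board, its centre within 40 mm of the board's centre; the board lies within 30 mm of where it was (horizontal distance between basket and board below 0.04 m and z of basket in the frame of board between 0.01 and 0.019 m and angle between basket's own z axis and vertical below 0.06 rad and linear speed of basket below 0.02 m/s and distance of board from where it was at the start of the episode below 0.03 m); the robot touches nothing.
It fails at once if the stand is strained: basket and stand press on each other with more than 25 N (contact force between basket and stand above 25 N).
It fails at once if the basket is banged or pressed on the board with more than 25 N (contact force between basket and board above 25 N).
It fails at once if a bystander is moved by more than 30 mm (distance of any of mill_1, mill_2, tin_1, flask, bottle_1, mug_1 from where it was at the start of the episode above 0.03 m).
It also fails if it takes over 72 s, if anything falls off the work surface, if the arm or the gripper's body presses on something with over 40 N, if the wrist force passes 120 N, or if a joint passes its speed limit or range.

## Working session

There is one attempt and no reset: what is moved stays moved. The work goes in short steps, Python scripts to look and compute and a tool call to move; the robot and the scene stay as the last step left them, time stands still between calls to the robot, and variables do not carry over. Pictures are saved under pics/ and viewed, at most 10 in all, crops included, and the job is handed in when it is done.

Besides the shell and the picture viewer there is one more tool, called after "Call:" in YAML: its name, and indented under it one key for each argument. move_arm: Moves the arm, as the interface text tells. Its arguments: {"type":"object","properties":{"targets":{"type":"array"},"grip_force":{"type":"number"}},"required":["targets"]}

```bash
mkdir -p pics; cat > h.py <<'E'
import numpy as np, cv2
from scipy.spatial.transform import Rotation as R
from station import ctrl
def T_wc(name):
    p=ctrl.camera_params(name)
    if "T_tool_cam" in p:
        o=ctrl.get_obs(); T=np.eye(4)
        r=np.array(o["eef_rot"]); T[:3,:3]=R.from_euler('xyz',r).as_matrix(); T[:3,3]=o["ee_pos"]
        return T@np.array(p["T_tool_cam"])
    T=np.eye(4);T[:3,:3]=cv2.Rodrigues(np.array(p["rvec"],float))[0];T[:3,3]=np.ravel(p["tvec"])
    return np.linalg.inv(T)
def rays(name,px):
    p=ctrl.camera_params(name);K=np.array(p["intrinsics"])
    d=(np.atleast_2d(px)-[K[0,2],K[1,2]])/[K[0,0],K[1,1]]
    s=d.copy()
    for _ in range(20): s=d/(1+p["k1"]*(s**2).sum(1,keepdims=True))
    return np.c_[s,np.ones(len(s))]
def to_world(name,px,z,T): # z: depth along the axis
    return (rays(name,px)*np.ravel(z)[:,None])@T[:3,:3].T+T[:3,3]
def at_height(name,px,h,T):
    d=rays(name,px)@T[:3,:3].T
    return T[:3,3]+d*((h-T[2,3])/d[:,2])[:,None]
def project(name,P,T):
    p=ctrl.camera_params(name);K=np.array(p["intrinsics"])
    c=(np.atleast_2d(P)-T[:3,3])@T[:3,:3]; s=c[:,:2]/c[:,2:]
    s=s*(1+p["k1"]*(s**2).sum(1,keepdims=True))
    return s*[K[0,0],K[1,1]]+[K[0,2],K[1,2]]
E
python3 - <<'E'
from h import *
o=ctrl.get_obs(); print({k:np.round(v,3) for k,v in o.items()})
for n in ["scene","side"]:
    T=T_wc(n); im,d=ctrl.camera(n); cv2.imwrite(f"pics/{n}0.png",im[:,:,::-1]); np.save(f"{n}0.npy",d)
    print(n,T[:3,3].round(3))
    for t in ["basket_grip","basket_bar","basket","stand_rest","stand_tongue","stand_top","stand","board"]:
        for r in ctrl.tip_of(n,t)[:1]:
            u=r["point"]; z=d[int(round(u[1])),int(round(u[0]))]
            h={"basket_grip":None,"stand_rest":.108,"basket_bar":.108,"stand_tongue":.103,"stand_top":.24,"stand":0,"board":0,"basket":.05,"basket_grip":.172}[t]
            print(t,round(r["score"],2),np.round(u,1),"depth pt",to_world(n,u,[z],T).round(3)[0],"at h",at_height(n,u,h,T).round(3)[0])
    for t in ["board","mill_1","mill_2","tin_1","flask","bottle_1","mug_1"]:
        for r in ctrl.cut_out(n,t)[:1]:
            v,u=np.nonzero(r["region"]); k=d[v,u]>0
            P=to_world(n,np.c_[u,v][k],d[v,u][k],T); print(t,round(r["score"],2),np.percentile(P,[3,50,97],axis=0).round(3).tolist())
E
```

```text
{'time_s': np.float64(0.0), 'qpos': array([-1.21 ,  0.3  ,  1.522, -0.   ,  1.321, -0.067]), 'joint_vel': array([-0.001,  0.   , -0.001,  0.001,  0.002,  0.002]), 'tau': array([-1.0000e-03, -5.3181e+01, -3.5273e+01,  7.1000e-02,  2.4000e-02,
       -0.0000e+00]), 'ee_pos': array([ 0.228, -0.5  ,  0.193]), 'eef_rot': array([-3.14 , -0.   ,  0.428]), 'force': array([ 0.211,  0.195, -0.445]), 'moment': array([ 0.023, -0.004, -0.089]), 'grip_force': np.float64(0.0), 'grip_width': np.float64(0.094)}
scene [-0.01  -0.831  1.347]
basket_bar 0.9 [281.  197.7] depth pt [0.592 0.002 0.118] at h [0.597 0.009 0.108]
basket 0.85 [262.9 222.8] depth pt [ 0.516 -0.003  0.06 ] at h [0.52  0.003 0.05 ]
stand_rest 0.83 [281.6 199.8] depth pt [ 0.592 -0.001  0.111] at h [0.593 0.001 0.108]
stand_tongue 0.7 [281.  202.9] depth pt [0.628 0.053 0.017] at h [ 0.587 -0.004  0.103]
stand_top 0.72 [292.9 162.4] depth pt [0.642 0.005 0.237] at h [0.64  0.003 0.24 ]
stand 0.56 [291.2 216.4] depth pt [ 0.622 -0.008  0.011] at h [ 0.628 -0.001  0.   ]
board 0.62 [325.8 312.6] depth pt [ 0.485 -0.339  0.014] at h 
[... 1093 characters left out ...]
0.009  0.235] at h [ 0.628 -0.007  0.24 ]
stand 0.92 [245.1 240.4] depth pt [0.584 0.024 0.102] at h [0.633 0.002 0.   ]
board 0.68 [[0.491, -0.446, 0.007], [0.553, -0.311, 0.013], [0.595, -0.223, 0.02]]
mill_1 0.87 [[0.639, -0.239, 0.006], [0.653, -0.211, 0.084], [0.681, -0.195, 0.162]]
mill_2 0.87 [[0.639, -0.239, 0.006], [0.653, -0.211, 0.084], [0.681, -0.195, 0.162]]
tin_1 0.53 [[0.671, -0.319, 0.001], [0.684, -0.29, 0.065], [0.724, -0.267, 0.075]]
flask 0.85 [[0.706, 0.191, 0.014], [0.718, 0.223, 0.173], [0.766, 0.256, 0.229]]
bottle_1 0.7 [[0.496, 0.214, 0.011], [0.509, 0.236, 0.077], [0.54, 0.258, 0.087]]
mug_1 0.61 [[0.346, 0.131, 0.002], [0.406, 0.173, 0.041], [0.433, 0.216, 0.095]]
```

```bash
python3 - <<'E'
import cv2
a=cv2.imread("pics/scene0.png"); b=cv2.imread("pics/side0.png")
c=cv2.resize(a[130:280,200:350],(400,400),interpolation=cv2.INTER_CUBIC); e=cv2.resize(b[170:320,180:330],(400,400),interpolation=cv2.INTER_CUBIC)
cv2.imwrite("pics/crop0.png",cv2.hconcat([c,e]))
E
```

```text
(no output)
```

View pics/scene0.png

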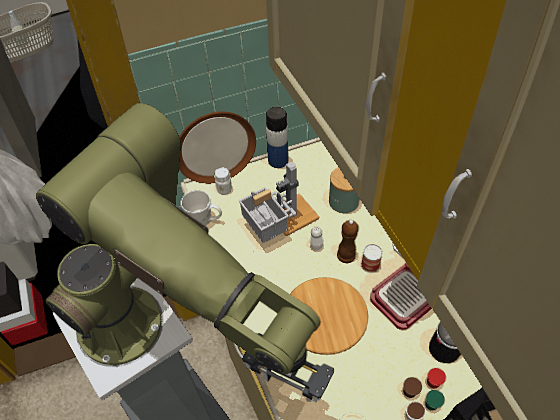

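View pics/crop0.png

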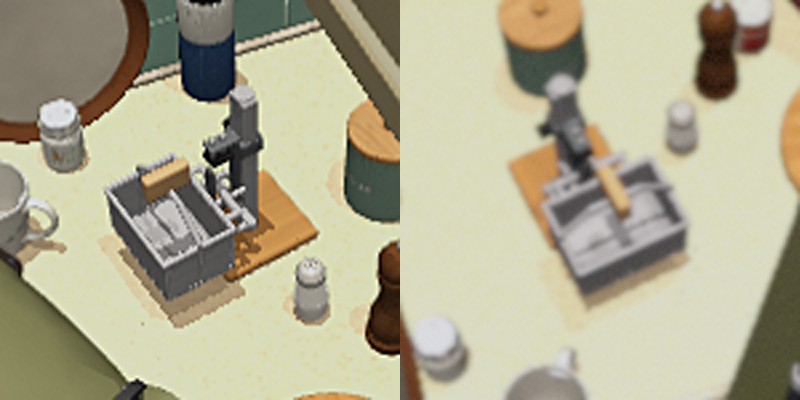

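The scene camera shows the basket hanging at about (265,215), with the wooden grip at (262,197) and the post at (291,170). The salt shaker is at (317,238), the mill at (348,240) and the board at (326,313). The crop shows the tongue in front of the post and the pad arm above it. Next I'll work out the basket's yaw from depth.

```bash
python3 - <<'E'
from h import *
vv,uu=np.mgrid[0:420,0:560]
for n in ["scene","side"]:
    T=T_wc(n); d=np.load(n+"0.npy"); k=d>0
    P=to_world(n,np.c_[uu[k],vv[k]],d[k],T)
    def rect(lo,hi,nm,x0,x1,y0,y1):
        q=P[(P[:,2]>lo)&(P[:,2]<hi)&(P[:,0]>x0)&(P[:,0]<x1)&(P[:,1]>y0)&(P[:,1]<y1)]
        if len(q)>4:
            r=cv2.minAreaRect((q[:,:2]*1000).astype(np.float32)); print(n,nm,len(q),np.round(r[0],1),np.round(r[1],1),round(r[2],1),"maxz",np.percentile(q[:,2],90).round(3))
    rect(.165,.20,"grip",.46,.575,-.08,.1)
    rect(.108,.128,"rim",.44,.575,-.1,.1)
    rect(.008,.02,"base",.57,.75,-.1,.1)
    rect(.225,.25,"post",.6,.67,-.05,.05)
    rect(.009,.02,"board",.35,.63,-.5,-.18)
E
```

```text
scene grip 160 [523.4   2.4] [49.3 46.5] 42.0 maxz 0.189
scene rim 360 [526.3   6.1] [146.8 100.6] 85.6 maxz 0.124
scene base 589 [656.3 -14.9] [179.6 146. ] 6.7 maxz 0.018
scene post 78 [629.7  -1. ] [32.3 23.7] 82.7 maxz 0.242
scene board 3774 [ 502.3 -352.9] [253.4 298.4] 1.2 maxz 0.017
side grip 132 [523.6   6.5] [16.5 56.6] 84.1 maxz 0.189
side rim 395 [526.4   5.4] [138.5  99.6] 85.2 maxz 0.124
side base 395 [657.3  -3.5] [160.4 194.2] 1.2 maxz 0.018
side post 87 [629.8   3.8] [25.4 29.5] 12.4 maxz 0.243
side board 1034 [ 546.3 -340.4] [169.5 322.7] 2.1 maxz 0.018
```

Call:
move_arm:
  targets:
    - [1, 0.4, -0.3, -0.5, 0, 0, 0.05]
    - [1, 1, -0.7, -1.2, 0, 0, 0.1]
    - [1, 1.8, -1.2, -1.8, 0, 0, 0.15]
    - [1, 2.6, -1.8, -2, 0, 0, 0.2]
    - [1, 3.4, -2.4, -2.1, 0, 0, 0.25]
    - [1, 4.2, -3, -2.1, 0, 0, 0.3]
    - [1, 5, -3.5, -2.1, 0, 0, 0.35]
    - [1, 5.8, -4.1, -2.1, 0, 0, 0.4]
    - [1, 6.6, -4.7, -2.1, 0, 0, 0.45]
    - [1, 7.2, -5.1, -2.1, 0, 0, 0.5]
    - [1, 7.6, -5.4, -2.1, 0, 0, 0.515]
    - [1, 7.7, -5.5, -2.1, 0, 0, 0.515]

```text
time_s: 2.8
ee_pos: [0.4651, -0.0885, 0.2987]
eef_rot: [-3.141, 0.0, -0.085]
force: [-0.0, 0.8, 0.5]
grip_width: 0.094
grip_force: 0.0
```

```bash
python3 - <<'E'
from h import *
o=ctrl.get_obs(); print({k:np.round(v,3) for k,v in o.items()})
n="wrist"
T=T_wc(n); im,d=ctrl.camera(n); cv2.imwrite(f"pics/{n}1.png",im[:,:,::-1]); np.save("wrist1.npy",d)
print(T[:3].round(3))
for t in ["basket_grip","basket_bar","basket","stand_rest","stand_tongue","stand_top"]:
    for r in ctrl.tip_of(n,t)[:1]:
        h={"stand_rest":.108,"basket_bar":.108,"stand_tongue":.103,"stand_top":.24,"basket":.05,"basket_grip":.172}[t]
        print(t,round(r["score"],2),np.round(r["point"],1),at_height(n,r["point"],h,T).round(4)[0])
vv,uu=np.mgrid[0:420,0:560];k=d>0
P=to_world(n,np.c_[uu[k],vv[k]],d[k],T)
def rect(lo,hi,nm,x0,x1,y0,y1):
    q=P[(P[:,2]>lo)&(P[:,2]<hi)&(P[:,0]>x0)&(P[:,0]<x1)&(P[:,1]>y0)&(P[:,1]<y1)]
    if len(q)>4:
        r=cv2.minAreaRect((q[:,:2]*1000).astype(np.float32)); print(nm,len(q),np.round(r[0],1),np.round(r[1],1),round(r[2],1))
rect(.18,.20,"grip",.46,.575,-.08,.1)
rect(.112,.128,"rim",.44,.575,-.1,.1)
rect(.225,.25,"post",.6,.67,-.05,.05)
E
```

```text
{'time_s': np.float64(2.8), 'qpos': array([-0.266,  0.064,  1.557,  0.   ,  1.52 ,  1.39 ]), 'joint_vel': array([ 0.092,  0.011, -0.013, -0.007,  0.004,  0.086]), 'tau': array([  1.169, -40.88 , -37.57 ,   0.17 ,  -0.096,   0.761]), 'ee_pos': array([ 0.465, -0.089,  0.299]), 'eef_rot': array([-3.141,  0.   , -0.085]), 'force': array([-0.014,  0.833,  0.483]), 'moment': array([ 0.017,  0.028, -0.014]), 'grip_force': np.float64(0.0), 'grip_width': np.float64(0.094)}
[[-0.085 -0.962 -0.258  0.541]
 [-0.996  0.082  0.022 -0.096]
 [-0.     0.259 -0.966  0.49 ]]
basket_grip 0.94 [188.9 149.9] [0.5267 0.0032 0.172 ]
basket_bar 0.56 [190. 150.] [0.5236 0.0218 0.108 ]
basket 0.67 [216.4 145.4] [0.524  0.0015 0.05  ]
stand_rest 0.9 [194.3  88.1] [0.5939 0.0054 0.108 ]
stand_tongue 0.77 [194.   97.7] [0.5839 0.0087 0.103 ]
stand_top 0.86 [143.5  16. ] [6.285e-01 1.000e-04 2.400e-01]
grip 970 [525.3   3.2] [16.6 55.5] 84.8
rim 2332 [528.1   2.8] [138.6 100.5] 85.3
post 1365 [6.301e+02 1.000e-01] [30.3 21.8] 82.3
```

View pics/wrist1.png

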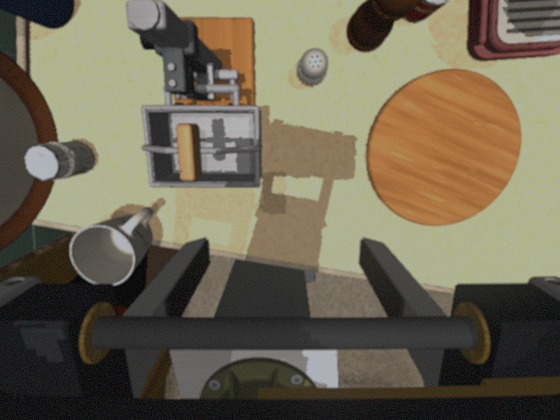

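The wrist view shows the grip at (188,150), the basket rim spanning (143..262, 105..187), and the bail wires running along y. I'll check how high the bail is beside the block, since the fingertips go there.

```bash
python3 - <<'E'
from h import *
o=ctrl.get_obs();n="wrist";T=T_wc(n);d=np.load("wrist1.npy")
# pose at shot time is unchanged within mm
vv,uu=np.mgrid[0:420,0:560];k=d>0
P=to_world(n,np.c_[uu[k],vv[k]],d[k],T)
y=-0.087;c=np.array([.5253,.0032]);ex=np.array([np.cos(y),np.sin(y)]);ey=np.array([-np.sin(y),np.cos(y)])
a=(P[:,:2]-c)@ex;b=(P[:,:2]-c)@ey
for b0 in range(-70,71,5):
    m=(abs(b*1000-b0)<2.5)&(abs(a)<.03)
    i=np.argsort(-P[m,2])[:6]
    print(b0,m.sum(),"maxz",P[m,2][i][[0,3]].round(3) if m.sum()>6 else 0,"x",(a[m][i]*1000).round(0) )
# board
m=(P[:,2]>.008)&(P[:,2]<.02)&(P[:,0]>.35)&(P[:,0]<.63)&(P[:,1]<-.2)
for r in ctrl.cut_out(n,"board")[:1]:
    ct=max(cv2.findContours(r["region"].astype(np.uint8),0,1)[0],key=len)[:,0].astype(float)
    w=at_height(n,ct,.014,T)[:,:2]*1000
    print("board",r["score"],cv2.minEnclosingCircle(w.astype(np.float32)),cv2.fitEllipse(w.astype(np.float32)))
print(ctrl.get_obs()["ee_pos"])
E
```

```text
-70 1562 maxz [0.447 0.447] x [-27. -28. -28. -28. -28. -28.]
-65 1351 maxz [0.447 0.447] x [-28. -28. -28. -28. -28. -28.]
-60 1210 maxz [0.447 0.447] x [-28. -28. -28. -28. -28. -28.]
-55 1678 maxz [0.447 0.447] x [-28. -28. -28. -28. -28. -28.]
-50 3647 maxz [0.447 0.447] x [-28. -28. -28. -28. -28. -28.]
-45 2236 maxz [0.447 0.446] x [-28. -28. -29. -29. -29. -28.]
-40 1860 maxz [0.442 0.441] x [-30. -29. -28. -28. -28. -28.]
-35 1345 maxz [0.433 0.433] x [-28. -27. -20. -26. -29. -27.]
-30 565 maxz [0.428 0.427] x [-19. -19. -18. -19. -20. -18.]
-25 574 maxz [0.422 0.422] x [-19. -20. -21. -20. -18. -19.]
-20 244 maxz [0.416 0.416] x [-18. -18. -18. -18. -18. -19.]
-15 155 maxz [0.163 0.161] x [ 0. -1.  1.  0. -1. -2.]
-10 768 maxz [0.189 0.188] x [ 22.   7.  19.  18.  13. -22.]
-5 440 maxz [0.189 0.189] x [ 15.  14.  19. -14.   4.   1.]
0 408 maxz [0.19  0.189] x [24. 11.  5. 17. 12. -4.]
5 218 maxz [0.188 0.187] x [-10.  19.  -9.  13.  15.  -7.]
10 124 maxz [0.056 0.055] x [17. 28. -2. 22.  1. 25.]
15 146 maxz [0.162 0.161] x [ 2. -1. -2. -1.  0.  2.]
20 34 maxz [0.163 0.161] x [ 0.  0. -1. -1.  2.  2.]
25 32 maxz [0.161 0.161] x [ 1.  1.  2. -1. -2. -1.]
30 20 maxz [0.16  0.159] x [ 1.  0. -2. -1.  0.  3.]
35 21 maxz [0.157 0.155] x [-0.  1.  1.  2. -1.  3.]
40 21 maxz [0.152 0.152] x [-0.  2.  1. -1.  3.  3.]
45 18 maxz [0.148 0.147] x [ 3.  0.  2.  0. -1.  1.]
50 90 maxz [0.144 0.142] x [ 1.  0. -1. -2.  1.  3.]
55 241 maxz [0.14  0.138] x [0. 1. 3. 1. 2. 2.]
60 962 maxz [0.136 0.135] x [ 1. -0.  2.  2.  3.  1.]
65 61 maxz [0.131 0.13 ] x [ 1.  3.  2. -1. -1.  4.]
70 0 maxz 0 x []
board 0.79 ((482.7204895019531, -339.38720703125), 120.7386703491211) ((482.57012939453125, -339.5482482910156), (237.40841674804688, 239.62933349609375), 176.5322723388672)
[ 0.46409105 -0.09130129  0.29892873]
```

The bail reaches 0.163 m beside the block, so the fingertips stay at about 0.167 m (TCP 0.181). The board centre is at about (0.484,-0.338).

Call:
move_arm:
  targets:
    - [0.2, 0.3, -0.5, 0, 0, 0, 0]
    - [0.2, 0.6, -1.1, 0, 0, 0, 0]
    - [0.2, 0.9, -1.7, 0, 0, 0, 0]
    - [0.2, 1.04, -1.98, 0.1, 0, 0, 0]
    - [0.2, 1.04, -1.98, 0.5, 0, 0, 0]
    - [0.2, 1.04, -1.98, 1, 0, 0, 0]
    - [0.2, 1.04, -1.98, 1.5, 0, 0, 0]
    - [0.2, 1.04, -1.98, 1.9, 0, 0, 0]
    - [0.2, 1.04, -1.98, 2.15, 0, 0, 0]
    - [0.2, 1.04, -1.98, 2.3, 0, 0, 0]
    - [0.2, 1.04, -1.98, 2.36, 0, 0, 0]
    - [0.2, 1.04, -1.98, 2.36, 0, 0, 0]

```text
time_s: 4.4
ee_pos: [0.525, 0.0034, 0.1812]
eef_rot: [3.142, -0.0, -0.087]
force: [-0.0, 0.3, 0.3]
grip_width: 0.0565
grip_force: 0.0
```

Call:
move_arm:
  targets:
    - [-0.2, 0, 0, 0, 0, 0, 0]
    - [-0.4, 0, 0, 0, 0, 0, 0]
    - [-0.5, 0, 0, 0, 0, 0, 0]
    - [-0.58, 0, 0, 0, 0, 0, 0]
    - [-0.64, 0, 0, 0, 0, 0, 0]
    - [-0.7, 0, 0, 0, 0, 0, 0]
    - [-0.8, 0, 0, 0, 0, 0, 0]
    - [-1, 0, 0, 0, 0, 0, 0]
    - [-1, 0, 0, 0, 0, 0, 0]
    - [-1, 0, 0, 0, 0, 0, 0]
  grip_force: 35

```text
time_s: 5.4
ee_pos: [0.5248, 0.0036, 0.1809]
eef_rot: [3.142, -0.0, -0.087]
force: [-0.1, -0.2, -0.1]
grip_width: 0.0005
grip_force: 0.0
```

The fingers closed on nothing, so I'll look.

```bash
python3 - <<'E'
from h import *
o=ctrl.get_obs(); print(o["ee_pos"],o["grip_width"])
ims=[]
for n in ["wrist","side"]:
    T=T_wc(n); im,d=ctrl.camera(n); np.save(n+"2.npy",d)
    px=project(n,[o["ee_pos"],np.array(o["ee_pos"])-[0,0,.014]],T); print(n,px)
    for t in ["basket_grip","basket_bar"]:
        for r in ctrl.tip_of(n,t)[:1]: print(t,round(r["score"],2),np.round(r["point"],1),at_height(n,r["point"],.172 if "grip" in t else .108,T).round(4)[0])
    im=im[:,:,::-1].copy()
    if n=="side": im=cv2.resize(im[150:300,170:320],(420,420),interpolation=cv2.INTER_CUBIC)
    else: im=im[:,0:380]
    ims.append(im)
cv2.imwrite("pics/two2.png",cv2.hconcat(ims))
E
```

```text
[0.5248332  0.00359516 0.18085203] 0.0005053226958169559
wrist [[283.37080237 245.55147355]
 [283.41669776 238.17820992]]
basket_grip 0.58 [285.5 238.3] [0.5265 0.002  0.172 ]
basket_bar 0.73 [283.2 138.3] [ 0.5915 -0.002   0.108 ]
side [[260.32722453 239.78994233]
 [260.52337517 242.08829196]]
basket_grip 0.65 [258.1 241.5] [0.5277 0.0095 0.172 ]
basket_bar 0.76 [251.  235.6] [0.5854 0.0021 0.108 ]
```

View pics/two2.png

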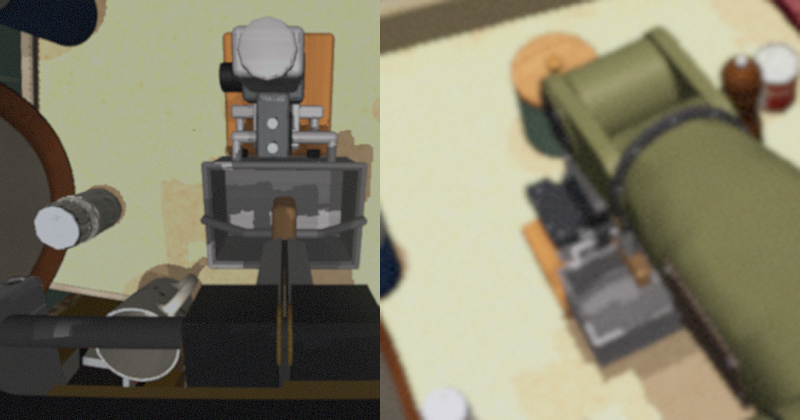

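```bash
python3 - <<'E'
from h import *
n="wrist";T=T_wc(n);d=np.load("wrist2.npy")
np.set_printoptions(linewidth=200)
c=np.array([.5248,.0036]);y=-.087;ex=np.array([np.cos(y),np.sin(y)])
for r in list(range(190,292,6)):
    u=np.array([[x,r] for x in (262,270,276,281,285,290,296,302,310)],float)
    P=to_world(n,u,d[u[:,1].astype(int),u[:,0].astype(int)],T)
    print(r,(P[:,2]*1000).round(0).astype(int),"along x",((P[:,:2]-c)@ex*1000).round(0).astype(int)[4])
# expected block top corners
for z in (.188,.155):
    print(z,[project(n,[[*(c+ex*a),z]],T)[0].round(0).tolist() for a in (-.028,0,.028)])
E
```

```text
190 [53 52 53 53 54 53 53 53 54] along x 12
196 [53 53 53 52 54 52 55 53 54] along x 5
202 [ 54  54 172 175 174 174  53  53  54] along x 28
208 [ 53  53 184 185 185 184 176  54  53] along x 27
214 [ 54  54 187 187 187 188 184  52  52] along x 23
220 [ 52  54 188 187 187 188 184  53  53] along x 20
226 [ 53  53 187 187 188 188 184  53  53] along x 16
232 [161 160 186 188 187 187 183 160 160] along x 11
238 [ 59  61 186 195 187 194 183 158 159] along x 8
244 [ 77 204 205 204 201 204 204 204  76] along x 9
250 [ 94 213 212 214 210 212 213 213  93] along x 9
256 [223 221 221 221 217 221 222 222 108] along x 8
262 [229 229 229 228 226 229 228 228 117] along x 9
268 [236 234 236 233 232 236 236 235 234] along x 9
274 [242 242 243 238 239 241 242 242 242] along x 9
280 [248 248 248 244 245 247 249 247 248] along x 9
286 [296 297 297 250 245 253 297 296 295] along x 6
0.188 [[283.0, 289.0], [283.0, 250.0], [283.0, 207.0]]
0.155 [[283.0, 267.0], [283.0, 233.0], [283.0, 196.0]]
```

The depth shows the closed fingertips above the block, at about 0.195 m instead of 0.167 m. I'll open them and measure where the open tips are.

Call:
move_arm:
  targets:
    - [-0.6, 0, 0, 0, 0, 0, 0]
    - [-0.4, 0, 0, 0, 0, 0, 0]
    - [-0.35, 0, 0, 0, 0, 0, 0]
    - [-0.35, 0, 0, 0, 0, 0, 0]

```text
time_s: 6.1
ee_pos: [0.5248, 0.0036, 0.1808]
eef_rot: [-3.142, 0.0, -0.087]
force: [0.5, 0.1, 0.0]
grip_width: 0.0285
grip_force: 0.0
```

```bash
python3 - <<'E'
from h import *
o=ctrl.get_obs(); print(o["ee_pos"],o["grip_width"],np.round(o["force"],2))
n="wrist"; T=T_wc(n); im,d=ctrl.camera(n); np.save("wrist3.npy",d)
Tt=T@np.linalg.inv(np.array(ctrl.camera_params(n)["T_tool_cam"]))
vv,uu=np.mgrid[0:420,0:560];k=d>0
P=to_world(n,np.c_[uu[k],vv[k]],d[k],T); L=(P-Tt[:3,3])@Tt[:3,:3]*1000
# finger points: tool-x face, by y bins: furthest tool z
for y0 in range(-36,37,3):
    m=(abs(L[:,1]-y0)<1.5)&(abs(L[:,0])<13)&(L[:,2]<22)&(L[:,2]>-90)
    if m.sum()>3: i=np.argsort(-L[m,2])[:3]; print(y0,m.sum(),L[m][i].round(0).tolist())
cv2.imwrite("pics/w3.png",cv2.resize(im[180:300,200:370,::-1],(680,480),interpolation=cv2.INTER_CUBIC))
E
```

```text
[0.52480816 0.00362832 0.18084021] 0.028529860566581165 [0.52 0.06 0.02]
-30 18 [[2.0, -31.0, 22.0], [3.0, -29.0, 22.0], [-0.0, -30.0, 22.0]]
-27 47 [[4.0, -26.0, 22.0], [3.0, -27.0, 22.0], [4.0, -27.0, 22.0]]
-24 294 [[3.0, -23.0, 22.0], [3.0, -23.0, 22.0], [3.0, -25.0, 22.0]]
-21 412 [[3.0, -21.0, 22.0], [3.0, -20.0, 22.0], [-2.0, -20.0, 21.0]]
-18 481 [[3.0, -19.0, 22.0], [3.0, -17.0, 22.0], [-1.0, -19.0, 22.0]]
-15 907 [[-1.0, -14.0, 21.0], [2.0, -16.0, 21.0], [1.0, -16.0, 21.0]]
-12 79 [[3.0, -13.0, 22.0], [1.0, -11.0, 22.0], [3.0, -13.0, 22.0]]
-9 30 [[3.0, -10.0, 22.0], [3.0, -9.0, 22.0], [-2.0, -9.0, 22.0]]
-6 174 [[5.0, -7.0, -2.0], [-2.0, -7.0, -2.0], [3.0, -7.0, -2.0]]
-3 173 [[-7.0, -4.0, -5.0], [-13.0, -4.0, -5.0], [-10.0, -2.0, -5.0]]
0 162 [[-5.0, 0.0, -5.0], [-3.0, -1.0, -5.0], [3.0, -0.0, -5.0]]
3 188 [[-13.0, 2.0, -4.0], [-4.0, 2.0, -4.0], [-3.0, 3.0, -4.0]]
6 156 [[10.0, 7.0, -4.0], [5.0, 7.0, -4.0], [-13.0, 6.0, -4.0]]
9 55 [[1.0, 10.0, 21.0], [1.0, 10.0, 21.0], [2.0, 10.0, 21.0]]
12 34 [[3.0, 13.0, 22.0], [4.0, 11.0, 22.0], [-2.0, 11.0, 21.0]]
15 727 [[-3.0, 14.0, 22.0], [3.0, 16.0, 22.0], [-1.0, 14.0, 22.0]]
18 489 [[3.0, 19.0, 22.0], [3.0, 19.0, 22.0], [-2.0, 19.0, 21.0]]
21 441 [[3.0, 22.0, 22.0], [1.0, 21.0, 22.0], [0.0, 20.0, 22.0]]
24 324 [[-2.0, 23.0, 22.0], [2.0, 25.0, 22.0], [3.0, 24.0, 22.0]]
27 148 [[-3.0, 28.0, 22.0], [-3.0, 28.0, 22.0], [-0.0, 27.0, 22.0]]
30 22 [[1.0, 31.0, 22.0], [-0.0, 30.0, 22.0], [3.0, 29.0, 22.0]]
```

View pics/w3.png

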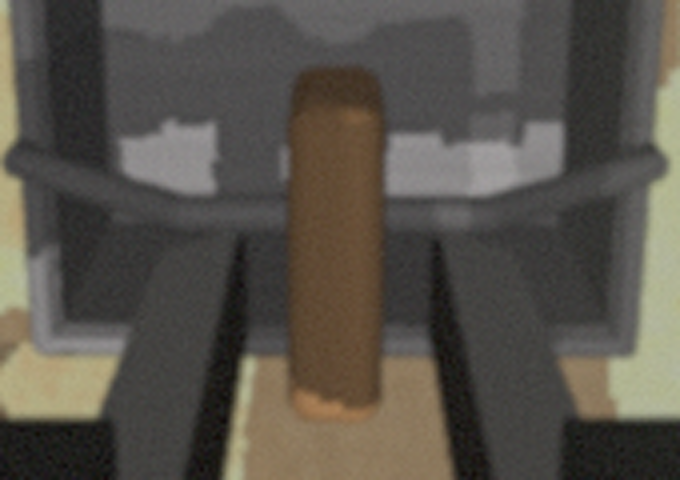

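The crop shows the block between the two open fingers, at (335,240). The finger ends are just above the bail wire at row 215. I'll measure the tip depth without the bail points.

```bash
python3 - <<'E'
from h import *
n="wrist"; T=T_wc(n); d=np.load("wrist3.npy")
Tt=T@np.linalg.inv(np.array(ctrl.camera_params(n)["T_tool_cam"]))
vv,uu=np.mgrid[0:420,0:560];k=d>0
P=to_world(n,np.c_[uu[k],vv[k]],d[k],T); L=(P-Tt[:3,3])@Tt[:3,:3]*1000
for s in (-1,1):
  for y0 in range(8,34,3):
    m=(abs(s*L[:,1]-y0)<1.5)&(abs(L[:,0])<14)&(L[:,2]<70)&(L[:,2]>-40)
    h=np.histogram(L[m,2],bins=range(-40,72,4))[0]
    print(s*y0,h)
m=(abs(abs(L[:,1])-20)<3)&(L[:,2]<16)&(L[:,2]>-40)&(abs(L[:,0])<14); print(np.percentile(L[m,0],[5,50,95]))
E
```

```text
-8 [ 0  0  0  0  0  0  0  0 36 42  0  0  0  0  2  7  0  0  0  0  0  0  0  0
  0  0  0]
-11 [ 0  0  0  0  0  0  0  0  0  0  0  0  0  0  9 27  0  0  0  0  0  0  0  0
  0  0  0]
-14 [29 35 17 37 13 31 11  2  0  0  0  0  0  0  5 29  2  0  0  0  0  0  0  0
  0  0  0]
-17 [17 14 17 15 11 12 10  0  0  0  0  0  0  0 10 29  0  0  0  0  0  0  0  0
  0  0  0]
-20 [18 15 15 13 12 10  3  0  0  0  0  0  0  0  4 35  0  0  0  0  0  0  0  0
  0  0  0]
-23 [22 16 12 14 12  5  0  0  0  0  0  0  0  0  6 33  0  0  0  0  0  0  0  0
  0  0  0]
-26 [ 6  4  5  4  4  0  0  0  0  0  0  0  0  0  7 29  0  0  0  0  0  0  0  0
  0  0  0]
-29 [ 0  0  0  0  0  0  0  0  0  0  0  0  0  0  0 36  1  0  0  0  0  0  0  0
  0  0  0]
-32 [ 0  0  0  0  0  0  0  0  0  0  0  0  0  0  0 18 14  0  0  0  0  0  0  0
  0  0  0]
8 [ 0  0  0  0  0  0  0  0 56 43  0  0  0  0  0  0  0  0  0  0  0  0  0  0
  0  0  0]
11 [ 0  0  0  0  0  0  0  0  0  0  0  0  0  0  9 29  0  0  0  0  0  0  0  0
  0  0  0]
14 [20 28 13 25  5 26  4  0  0  0  0  0  0  0  5 35  0  0  0  0  0  0  0  0
  0  0  0]
17 [19 18 16 15 15 12 12  1  0  0  0  0  0  0  6 34  0  0  0  0  0  0  0  0
  0  0  0]
20 [16 18 13 15 12 11  6  0  0  0  0  0  0  0  5 33  2  0  0  0  0  0  0  0
  0  0  0]
23 [19 17 13 14 12 10  1  0  0  0  0  0  0  0  4 36  1  0  0  0  0  0  0  0
  0  0  0]
26 [10 14 11 13  7  1  0  0  0  0  0  0  0  0  2 39  0  0  0  0  0  0  0  0
  0  0  0]
29 [ 0  0  0  0  0  0  0  0  0  0  0  0  0  0  4 31  2  0  0  0  0  0  0  0
  0  0  0]
32 [ 0  0  0  0  0  0  0  0  0  0  0  0  0  0  0 27 10  1  0  0  0  0  0  0
  0  0  0]
[ 9.81871811 10.17506918 10.58993684]
```

By depth, the fingertips sit about 13 mm behind the reported TCP, 8 mm above the block top and 33 mm above the bail. Lowering 27 mm gives about 18 mm of overlap and leaves 6 mm above the bail. Body clearance should still be enough.

Call:
move_arm:
  targets:
    - [-0.35, 0, 0, 0.1, 0, 0, 0]
    - [-0.35, 0, 0, 0.2, 0, 0, 0]
    - [-0.35, 0, 0, 0.3, 0, 0, 0]
    - [-0.35, 0, 0, 0.35, 0, 0, 0]
    - [-0.35, 0, 0, 0.35, 0, 0, 0]

```text
time_s: 6.65
ee_pos: [0.5246, 0.0036, 0.1628]
eef_rot: [3.142, 0.001, -0.087]
force: [-0.3, 0.2, 0.9]
grip_width: 0.0308
grip_force: 0.0
```

Call:
move_arm:
  targets:
    - [-0.35, 0, 0, 0.05, 0, 0, 0]
    - [-0.35, 0, 0, 0.1, 0, 0, 0]
    - [-0.35, 0, 0, 0.14, 0, 0, 0]
    - [-0.35, 0, 0, 0.18, 0, 0, 0]
    - [-0.35, 0, 0, 0.18, 0, 0, 0]
    - [-0.45, 0, 0, 0.18, 0, 0, 0]
    - [-0.55, 0, 0, 0.18, 0, 0, 0]
    - [-0.6, 0, 0, 0.18, 0, 0, 0]
    - [-0.65, 0, 0, 0.18, 0, 0, 0]
    - [-0.75, 0, 0, 0.18, 0, 0, 0]
    - [-1, 0, 0, 0.18, 0, 0, 0]
    - [-1, 0, 0, 0.18, 0, 0, 0]

```text
time_s: 7.85
ee_pos: [0.5248, 0.0037, 0.1544]
eef_rot: [-3.141, -0.0, -0.087]
force: [-0.5, 0.8, -0.3]
grip_width: 0.0157
grip_force: 35.0
```

Gripped at 15.7 mm. Next I ease it back 5 mm and check the force, then lift 22 mm (the tip is at least 22 mm above the pegs, so the pad is at least 26 mm up).

Call:
move_arm:
  targets:
    - [-1, 0.03, 0, 0, 0, 0, 0]
    - [-1, 0.06, 0, 0, 0, 0, 0]
    - [-1, 0.09, 0, 0, 0, 0, 0]
    - [-1, 0.1, 0, 0, 0, 0, 0]
    - [-1, 0.1, 0, 0, 0, 0, 0]

```text
time_s: 8.35
ee_pos: [0.5282, 0.0033, 0.1549]
eef_rot: [3.141, 0.004, -0.087]
force: [-17.4, 1.0, 16.0]
grip_width: 0.0159
grip_force: 35.0
```

Call:
move_arm:
  targets:
    - [-1, 0, 0, -0.04, 0, 0, 0]
    - [-1, 0, 0, -0.1, 0, 0, 0]
    - [-1, 0, 0, -0.16, 0, 0, 0]
    - [-1, 0, 0, -0.22, 0, 0, 0]
    - [-1, 0, 0, -0.28, 0, 0, 0]
    - [-1, 0, 0, -0.34, 0, 0, 0]
    - [-1, 0, 0, -0.4, 0, 0, 0]
    - [-1, 0, 0, -0.44, 0, 0, 0]
    - [-1, 0, 0, -0.44, 0, 0, 0]
    - [-1, 0, 0, -0.44, 0, 0, 0]

```text
time_s: 9.35
ee_pos: [0.5302, 0.0031, 0.1766]
eef_rot: [3.142, -0.001, -0.087]
force: [-0.1, -0.5, -2.8]
grip_width: 0.0156
grip_force: 35.0
```

```bash
python3 - <<'E'
from h import *
o=ctrl.get_obs(); print(o["ee_pos"],o["grip_width"],np.round(o["force"],2),np.round(o["moment"],2))
s=np.array([.630,.001]);y=-.087;ex=np.array([np.cos(y),np.sin(y)]);ey=np.array([-np.sin(y),np.cos(y)])
vv,uu=np.mgrid[0:420,0:560]
ims=[]
for n in ["wrist","scene"]:
    T=T_wc(n); im,d=ctrl.camera(n); k=d>0
    P=to_world(n,np.c_[uu[k],vv[k]],d[k],T)
    a=(P[:,:2]-s)@ex*1000;b=(P[:,:2]-s)@ey*1000
    for a0 in range(-75,-10,5):
        m=(abs(a-a0)<2.5)&(abs(b)<9)&(P[:,2]<.26)&(P[:,2]>.09)
        if m.sum()>3: print(n,a0,m.sum(),np.percentile(P[m,2]*1000,[0,10,50,90,100]).round(0))
    ims.append(cv2.resize(im[20:200,180:380,::-1] if n=="wrist" else im[140:230,235:335,::-1],(400,360),interpolation=cv2.INTER_CUBIC))
cv2.imwrite("pics/lift.png",cv2.hconcat(ims))
E
```

```text
[0.53016058 0.00310921 0.17664891] 0.015570359363550262 [-0.12 -0.47 -2.82] [0.01 0.04 0.07]
wrist -75 220 [179. 191. 208. 209. 211.]
wrist -70 145 [180. 183. 195. 205. 208.]
wrist -60 47 [140. 140. 142. 143. 144.]
wrist -55 162 [140. 142. 144. 145. 145.]
wrist -50 8 [179. 179. 179. 180. 181.]
wrist -45 229 [180. 181. 181. 183. 188.]
wrist -40 249 [180. 181. 182. 188. 189.]
wrist -35 268 [180. 181. 181. 182. 183.]
wrist -30 264 [180. 181. 182. 187. 189.]
wrist -25 259 [180. 181. 182. 188. 189.]
wrist -20 279 [180. 181. 181. 182. 184.]
wrist -15 276 [179. 181. 181. 182. 183.]
scene -60 37 [ 91.  96. 118. 140. 145.]
scene -55 7 [140. 140. 143. 144. 145.]
scene -50 9 [132. 132. 140. 160. 160.]
scene -45 19 [132. 136. 156. 169. 180.]
scene -40 10 [129. 131. 134. 166. 174.]
scene -35 15 [125. 130. 158. 175. 179.]
scene -30 9 [130. 133. 159. 176. 179.]
scene -25 7 [157. 158. 162. 172. 179.]
scene -20 7 [128. 144. 161. 169. 178.]
scene -15 36 [ 96. 105. 129. 163. 182.]
```

View pics/lift.png

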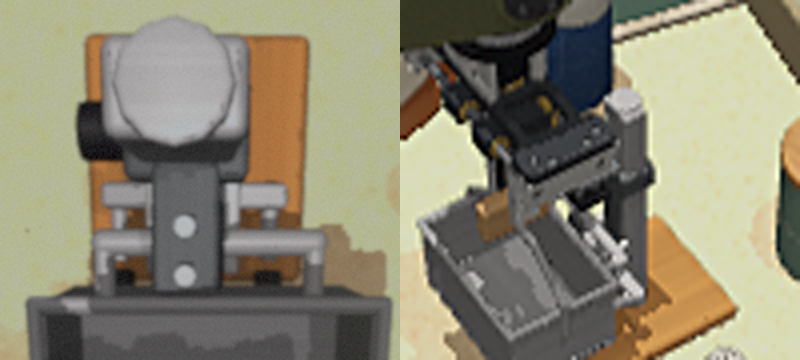

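Lifted clear: the weight reads about 2.8 N with no side load. The wrist crop shows the bar behind the back wall, under the hook arm (arm top at 0.181 m). I'll now feel for the pad in small steps, with the bar 2 mm behind the tongue.

Call:
move_arm:
  targets:
    - [-1, -0.03, 0, -0.02, 0, 0, 0]
    - [-1, -0.06, 0, -0.06, 0, 0, 0]
    - [-1, -0.06, 0, -0.1, 0, 0, 0]
    - [-1, -0.06, 0, -0.1, 0, 0, 0]
    - [-1, -0.06, 0, -0.1, 0, 0, 0]

```text
time_s: 9.95
ee_pos: [0.5269, 0.0034, 0.1815]
eef_rot: [-3.142, -0.0, -0.087]
force: [1.3, -0.8, -1.8]
grip_width: 0.0155
grip_force: 35.0
```

Call:
move_arm:
  targets:
    - [-1, 0, 0, -0.03, 0, 0, 0]
    - [-1, 0, 0, -0.06, 0, 0, 0]
    - [-1, 0, 0, -0.06, 0, 0, 0]
    - [-1, 0, 0, -0.06, 0, 0, 0]

```text
time_s: 10.35
ee_pos: [0.5268, 0.0034, 0.1845]
eef_rot: [3.142, -0.0, -0.087]
force: [1.2, -0.0, -1.5]
grip_width: 0.0156
grip_force: 35.0
```

Call:
move_arm:
  targets:
    - [-1, 0, 0, -0.03, 0, 0, 0]
    - [-1, 0, 0, -0.06, 0, 0, 0]
    - [-1, 0, 0, -0.06, 0, 0, 0]
    - [-1, 0, 0, -0.06, 0, 0, 0]

```text
time_s: 10.75
ee_pos: [0.5268, 0.0034, 0.1875]
eef_rot: [3.142, -0.0, -0.087]
force: [1.2, 0.4, -1.7]
grip_width: 0.0154
grip_force: 35.0
```

Call:
move_arm:
  targets:
    - [-1, 0.02, 0, -0.03, 0, 0, 0]
    - [-1, 0.02, 0, -0.06, 0, 0, 0]
    - [-1, 0.02, 0, -0.06, 0, 0, 0]
    - [-1, 0.02, 0, -0.06, 0, 0, 0]

```text
time_s: 11.15
ee_pos: [0.5277, 0.0034, 0.1903]
eef_rot: [-3.142, 0.0, -0.087]
force: [0.6, -0.1, -3.1]
grip_width: 0.0155
grip_force: 35.0
```

Call:
move_arm:
  targets:
    - [-1, 0, 0, -0.03, 0, 0, 0]
    - [-1, 0, 0, -0.05, 0, 0, 0]
    - [-1, 0, 0, -0.05, 0, 0, 0]
    - [-1, 0, 0, -0.05, 0, 0, 0]

```text
time_s: 11.55
ee_pos: [0.5278, 0.0033, 0.1929]
eef_rot: [3.142, -0.0, -0.087]
force: [0.2, -0.5, -3.4]
grip_width: 0.0158
grip_force: 35.0
```

Call:
move_arm:
  targets:
    - [-1, 0, 0, -0.03, 0, 0, 0]
    - [-1, 0, 0, -0.05, 0, 0, 0]
    - [-1, 0, 0, -0.05, 0, 0, 0]
    - [-1, 0, 0, -0.05, 0, 0, 0]

```text
time_s: 11.95
ee_pos: [0.5278, 0.0034, 0.1954]
eef_rot: [-3.142, 0.0, -0.087]
force: [0.0, -0.9, -2.2]
grip_width: 0.0157
grip_force: 35.0
```

Call:
move_arm:
  targets:
    - [-1, 0, 0, -0.03, 0, 0, 0]
    - [-1, 0, 0, -0.04, 0, 0, 0]
    - [-1, 0, 0, -0.04, 0, 0, 0]
    - [-1, 0, 0, -0.04, 0, 0, 0]

```text
time_s: 12.35
ee_pos: [0.5278, 0.0033, 0.1973]
eef_rot: [-3.142, 0.0, -0.087]
force: [0.1, 0.7, -3.4]
grip_width: 0.0157
grip_force: 35.0
```

Call:
move_arm:
  targets:
    - [-1, 0, 0, -0.03, 0, 0, 0]
    - [-1, 0, 0, -0.04, 0, 0, 0]
    - [-1, 0, 0, -0.04, 0, 0, 0]
    - [-1, 0, 0, -0.04, 0, 0, 0]

```text
time_s: 12.75
ee_pos: [0.5277, 0.0033, 0.1991]
eef_rot: [3.142, 0.0, -0.087]
force: [2.1, -0.3, -6.4]
grip_width: 0.0155
grip_force: 35.0
```

The pad is contacted at about z 0.198 (extra 3.4 N). I'll drop 3 mm to mid-gap and draw out gently, watching the force.

Call:
move_arm:
  targets:
    - [-1, 0, 0, 0.03, 0, 0, 0]
    - [-1, 0, 0, 0.06, 0, 0, 0]
    - [-1, 0, 0, 0.06, 0, 0, 0]
    - [-1, -0.02, 0, 0.06, 0, 0, 0]
    - [-1, -0.04, 0, 0.06, 0, 0, 0]
    - [-1, -0.06, 0, 0.06, 0, 0, 0]
    - [-1, -0.08, 0, 0.06, 0, 0, 0]
    - [-1, -0.1, 0, 0.06, 0, 0, 0]
    - [-1, -0.1, 0, 0.06, 0, 0, 0]

```text
time_s: 13.65
ee_pos: [0.5227, 0.0038, 0.1964]
eef_rot: [3.142, -0.0, -0.087]
force: [0.7, -0.7, -2.2]
grip_width: 0.0158
grip_force: 35.0
```

Call:
move_arm:
  targets:
    - [-1, -0.04, 0, 0, 0, 0, 0]
    - [-1, -0.08, 0, 0, 0, 0, 0]
    - [-1, -0.12, 0, 0, 0, 0, 0]
    - [-1, -0.16, 0, 0, 0, 0, 0]
    - [-1, -0.16, 0, 0, 0, 0, 0]

```text
time_s: 14.15
ee_pos: [0.5146, 0.0045, 0.1964]
eef_rot: [3.142, -0.0, -0.087]
force: [-0.1, -0.2, -3.1]
grip_width: 0.0154
grip_force: 35.0
```

Call:
move_arm:
  targets:
    - [-1, -0.04, 0, 0, 0, 0, 0]
    - [-1, -0.1, 0, 0, 0, 0, 0]
    - [-1, -0.16, 0, 0, 0, 0, 0]
    - [-1, -0.24, 0, 0, 0, 0, 0]
    - [-1, -0.32, 0, 0, 0, 0, 0]
    - [-1, -0.4, 0, 0, 0, 0, 0]
    - [-1, -0.5, 0, 0, 0, 0, 0]
    - [-1, -0.6, 0, 0, 0, 0, 0]
    - [-1, -0.75, 0, 0, 0, 0, 0]
    - [-1, -0.9, 0, 0, 0, 0, 0]
    - [-1, -1, 0, 0, 0, 0, 0]
    - [-1, -1, 0, 0, 0, 0, 0]

```text
time_s: 15.35
ee_pos: [0.4645, 0.0089, 0.1965]
eef_rot: [-3.142, -0.0, -0.087]
force: [0.8, -0.3, -1.4]
grip_width: 0.016
grip_force: 35.0
```

Drawn out cleanly. Next I carry it over the board (dx 0.99, dy 6.88 units).

Call:
move_arm:
  targets:
    - [-1, 0.05, 0.3, 0, 0, 0, 0]
    - [-1, 0.1, 0.8, 0, 0, 0, 0]
    - [-1, 0.2, 1.5, 0, 0, 0, 0]
    - [-1, 0.35, 2.2, 0, 0, 0, 0]
    - [-1, 0.5, 2.9, 0, 0, 0, 0]
    - [-1, 0.6, 3.7, 0, 0, 0, 0]
    - [-1, 0.7, 4.5, 0, 0, 0, 0]
    - [-1, 0.8, 5.2, 0, 0, 0, 0]
    - [-1, 0.9, 5.9, 0, 0, 0, 0]
    - [-1, 0.95, 6.4, 0, 0, 0, 0]
    - [-1, 0.99, 6.7, 0, 0, 0, 0]
    - [-1, 0.99, 6.88, 0, 0, 0, 0]

```text
time_s: 16.55
ee_pos: [0.4844, -0.3389, 0.196]
eef_rot: [-3.141, 0.0, -0.088]
force: [-0.6, 0.2, -2.2]
grip_width: 0.0156
grip_force: 35.0
```

Call:
move_arm:
  targets:
    - [-1, 0, 0, 0.2, 0, 0, 0]
    - [-1, 0, 0, 0.45, 0, 0, 0]
    - [-1, 0, 0, 0.7, 0, 0, 0]
    - [-1, 0, 0, 0.95, 0, 0, 0]
    - [-1, 0, 0, 1.15, 0, 0, 0]
    - [-1, 0, 0, 1.25, 0, 0, 0]
    - [-1, 0, 0, 1.3, 0, 0, 0]
    - [-1, 0, 0, 1.3, 0, 0, 0]
    - [-1, 0, 0, 1.3, 0, 0, 0]

```text
time_s: 17.45
ee_pos: [0.4846, -0.3383, 0.1318]
eef_rot: [3.141, -0.001, -0.087]
force: [0.0, -0.3, -1.7]
grip_width: 0.0158
grip_force: 35.0
```

```bash
python3 - <<'E'
from h import *
o=ctrl.get_obs(); print(o["ee_pos"],o["grip_width"],np.round(o["force"],2))
ims=[]
for n in ["scene","side","wrist"]:
    T=T_wc(n); im,d=ctrl.camera(n)
    for t,h in [("board",.014),("basket",.021),("basket_grip",.143)]:
        for r in ctrl.tip_of(n,t)[:1]: print(n,t,round(r["score"],2),at_height(n,r["point"],h if t!="board" else 0,T).round(3)[0])
    if n=="wrist": im=im[:,:,::-1]; cv2.imwrite("pics/w5.png",im)
E
```

```text
[ 0.48456456 -0.33833978  0.13180784] 0.015780373436880796 [ 0.01 -0.31 -1.73]
scene board 0.77 [ 0.488 -0.331  0.   ]
scene basket 0.75 [ 0.488 -0.333  0.021]
scene basket_grip 0.74 [ 0.48  -0.331  0.143]
side basket 0.56 [ 0.482 -0.335  0.021]
side basket_grip 0.58 [ 0.488 -0.344  0.143]
wrist basket 0.69 [ 0.478 -0.338  0.021]
wrist basket_grip 0.82 [ 0.482 -0.339  0.143]
```

View pics/w5.png

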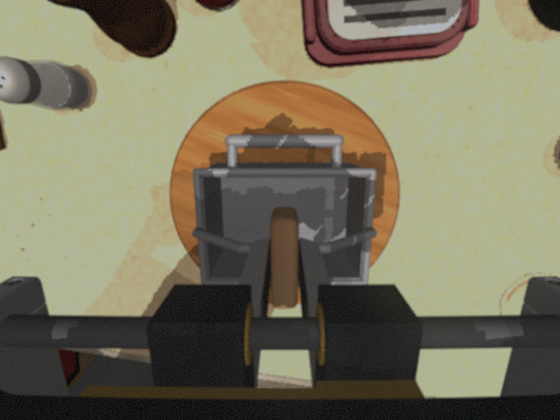

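The basket is level and over the board's middle: the rim spans (195..375,170..280), inside the disc at (170..400,80..). I expect touchdown at TCP 0.118, so I'll lower to 0.1205, then go in small steps.

Call:
move_arm:
  targets:
    - [-1, 0, 0, 0.07, 0, 0, 0]
    - [-1, 0, 0, 0.14, 0, 0, 0]
    - [-1, 0, 0, 0.2, 0, 0, 0]
    - [-1, 0, 0, 0.23, 0, 0, 0]
    - [-1, 0, 0, 0.23, 0, 0, 0]
    - [-1, 0, 0, 0.23, 0, 0, 0]

```text
time_s: 18.65
ee_pos: [0.4844, -0.3382, 0.12]
eef_rot: [3.142, -0.0, -0.087]
force: [-0.9, 0.8, 1.6]
grip_width: 0.0158
grip_force: 35.0
```

Call:
move_arm:
  targets:
    - [-1, 0, 0, 0.01, 0, 0, 0]
    - [-1, 0, 0, 0.02, 0, 0, 0]
    - [-1, 0, 0, 0.02, 0, 0, 0]
    - [-1, 0, 0, 0.02, 0, 0, 0]

```text
time_s: 19.05
ee_pos: [0.4845, -0.3382, 0.12]
eef_rot: [3.141, -0.001, -0.087]
force: [-4.3, 4.8, 10.0]
grip_width: 0.0159
grip_force: 35.0
```

On the board. I'll ease the press off, open slowly and retreat straight up.

Call:
move_arm:
  targets:
    - [-1, 0, 0, -0.01, 0, 0, 0]
    - [-1, 0, 0, -0.015, 0, 0, 0]
    - [-0.66, 0, 0, -0.015, 0, 0, 0]
    - [-0.6, 0, 0, -0.015, 0, 0, 0]
    - [-0.5, 0, 0, -0.015, 0, 0, 0]
    - [-0.4, 0, 0, -0.015, 0, 0, 0]
    - [-0.3, 0, 0, -0.015, 0, 0, 0]
    - [-0.3, 0, 0, -0.015, 0, 0, 0]
    - [-0.3, 0, 0, -0.015, 0, 0, 0]
  grip_force: 3

```text
time_s: 19.95
ee_pos: [0.4844, -0.3382, 0.1196]
eef_rot: [-3.142, -0.0, -0.087]
force: [-1.1, 0.5, -0.4]
grip_width: 0.0328
grip_force: 0.0
```

Call:
move_arm:
  targets:
    - [-0.3, 0, 0, -0.1, 0, 0, 0]
    - [-0.3, 0, 0, -0.3, 0, 0, 0]
    - [-0.3, 0, 0, -0.6, 0, 0, 0]
    - [-0.3, 0, 0, -1, 0, 0, 0]
    - [-0.3, 0, 0, -1.5, 0, 0, 0]
    - [-0.3, 0, 0, -2, 0, 0, 0]
    - [-0.3, 0, 0, -2.4, 0, 0, 0]
    - [-0.3, 0, 0, -2.6, 0, 0, 0]
    - [-0.3, 0, 0, -2.6, 0, 0, 0]
    - [-0.3, 0, 0, -2.6, 0, 0, 0]

```text
time_s: 20.95
ee_pos: [0.4842, -0.338, 0.2488]
eef_rot: [-3.141, 0.001, -0.087]
force: [0.2, 0.1, -0.2]
grip_width: 0.0329
grip_force: 0.0
```

```bash
python3 - <<'E'
from h import *
o=ctrl.get_obs(); print(o["ee_pos"],o["grip_width"],np.round(o["force"],2))
n="wrist";T=T_wc(n); im,d=ctrl.camera(n); cv2.imwrite("pics/end.png",im[:,:,::-1])
vv,uu=np.mgrid[0:420,0:560];k=d>0
P=to_world(n,np.c_[uu[k],vv[k]],d[k],T)
def rect(lo,hi,nm):
    q=P[(P[:,2]>lo)&(P[:,2]<hi)&(abs(P[:,0]-.484)<.09)&(abs(P[:,1]+.338)<.09)]
    r=cv2.minAreaRect((q[:,:2]*1000).astype(np.float32)); print(nm,len(q),np.round(r[0],1),np.round(r[1],1),round(r[2],1),"z",np.median(q[:,2]).round(4))
rect(.146,.16,"grip"); rect(.076,.093,"rim")
for r in ctrl.cut_out(n,"board")[:1]:
    ct=max(cv2.findContours(r["region"].astype(np.uint8),0,1)[0],key=len)[:,0].astype(float)
    w=at_height(n,ct,.014,T)[:,:2]*1000; print("board",cv2.minEnclosingCircle(w.astype(np.float32)))
E
```

```text
[ 0.48419083 -0.33802073  0.24880555] 0.03292262665306353 [ 0.21  0.11 -0.19]
grip 869 [ 483.3 -338.6] [15.  55.1] 85.4 z 0.1517
rim 2794 [ 494.  -340.2] [136.6 118.5] 85.0 z 0.0857
board ((484.38787841796875, -339.07452392578125), 119.85820770263672)
```

View pics/end.png

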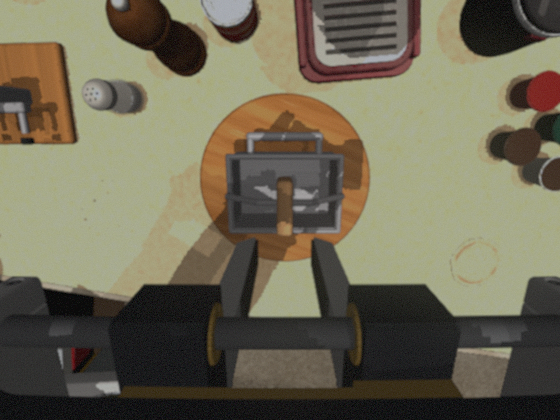

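The basket stands upright in the middle of the board (basket at (285,190), disc centred at (285,177)). Its grip is within about 1 mm of the board centre, the top is at 0.152 m as expected, and the gripper is clear.

```bash
python3 -c "
from station import ctrl
print(ctrl.hand_in())"
```

```text
the job is handed in; nothing more can be done
None
```

The basket is off its hook and stands upright within about 1 mm of the board's centre; the job was handed in at about 21 s, and no verdict was returned.

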